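# Store the amber filter disc in the middle slot of the cassette

### The job

Take the amber filter disc by its upright grip tab and slide it fully home, disc first and lying flat, into the middle slot of the blue cassette, just above the clear disc that is already stored in the bottom slot. Leave it there with its tab sticking out of the mouth, keep the top slot empty, and do not disturb the green filter disc.

Things in the scene. Friction and masses are not known exactly. Their poses are not given: they have to be found in the camera images.
- amber_filter: loose filter disc lying flat: black rim 60 mm wide, 5 mm thick, amber face, 50 g. Origin: centre of its underside, z up. Along its own -x a flat neck leads to an upright black grip tab, 30 mm long (x), 10 mm thick (y), 34 mm high from the underside, centred at x = -68 mm, y = 0: pinch it from above across its 10 mm. Its +x end goes into the slot first
- green_filter: the same disc, mount, size and frame, but with a green face; also loose on the table, to be left alone. (The fixed joystick stand left of the two discs, between them and the table's left side, is about 0.22 m tall; the power box behind on the right about 0.1 m: pass clear of both)
- cassette: fixed cassette, blue walls, aluminium shelves, 100 mm wide (y), 109 mm high. Its mouth (-x side, x = -33 mm) faces the robot's front right, yaw about 0.6 rad; back wall's inner face x = +34 mm. Origin on the table below the centre of a disc fully home. Three slots, 90 mm wide, 24 mm high; shelf tops at z = 25 (holds a fixed clear disc), 53 (middle) and 81 mm (top). Discs slide in along +x
- middle_slot (a point): where the centre of the amber disc's underside belongs: on the middle slot's shelf, 53 mm above the table, 33 mm inside the mouth; axes as the cassette's

How it is judged:
By the outcome, as a careful person would: the job done as asked, in the order asked, and still so for the second after the job is handed in, with the robot touching nothing.
It also fails if it takes over 45 s, if anything falls off the work surface, if the arm or the gripper's body presses on something with over 40 N, if the wrist force passes 120 N, or if a joint passes its speed limit or range.

### The arm

A 7-joint arm with a two-finger parallel gripper is mounted at the origin on a cart in front of the work surface, level with it; the furniture and walls round the work are solid. World frame = base frame: x ahead of the robot, y to its left, z up, the work surface at z = 0. Lengths are in m, angles in rad, forces in N, time in s.
With the tool pointing down it reaches from about 0.4 to 0.85 m from the base axis. Payload 4.5 kg.
Tool frame: the origin (TCP) lies midway between the tips of the shut fingers; the grasp point (between the pads) lies 19 mm behind it; z points along the fingers, y is the line along which they close (so a half turn about z gives the same grasp; the last joint's range is limited). The gripper opens to 88 mm and grips with 3 to 60 N. Pads are 18 mm wide; open, the fingers measure 123 mm over their backs; the gripper's body (75 mm by 187 mm) begins 45 mm behind the grasp point.
Start: joints at [-1.2, 0.689, -0.195, 1.565, 0.157, 0.902, -0.215], TCP at [0.207, 0.59, 0.239] pointing down, gripper open.
Joint ranges: [-3.01, 3.01], [-0.46, 2.08], [-1.47, 1.51], [0.13, 2.56], [-1, 4.14], [0.04, 2.09], [-2.66, 2.66]. Speed limits (rad/s): [2.57, 2.57, 3.14, 3.14, 3.14, 3.14, 3.14].

### API

Orientations are given as a unit quaternion [x, y, z, w].
In Python, from plant import r, eyes, finish_job gives the robot as it stands. The module is installed in compiled form; this text tells all that it offers.
- The arm moves only by the tool move_arm, never from a script. Its argument "motion" is a list of rows, each a list of 7 numbers: the shift along the tool's x, y, z in mm, then the turn, a rotation vector about the tool's x, y, z in degrees, then the closure, from 0 (fully open) to 1 (shut). A call has 1 to 5 rows; each row is the pose to reach, as a shift and turn from the pose commanded when the call began, along the tool's axes at that moment; what a row does not reach only later rows make up. A row lasts 1/8 s, in which the tool goes at most 62.5 mm and 10.7 degrees, less where a joint would pass 70% of its speed; a pose out of reach is approached as far as the arm can. A call with a gripper value outside its range is refused whole. The fingers move at their own pace and stop on an object; "newtons" is the grip in N (left out, the last holds). Time passes only in rows, so rows that repeat a pose let the fingers close. It gives the time, the measured TCP pose, the force, the opening and the grip force at its end, in the units of the state.
- r.get_state(): the state, without advancing time (a new reading comes with each control period).
- eyes.snapshot(name): name is "scene" or "top" or "wrist"; returns a dict with "frame" (420x560x3 uint8, red, green, blue), "z_map" (420x560 float32, m along the optical axis (not along the pixel's ray), 0 where there is no reading), "intrinsics" (3x3 intrinsics, pixels), "world_to_cam" (4x4, takes a point from world to camera coordinates). Camera axes: x right, y down, z forward; pixel columns grow to the right and rows downward; lengths in m; the calibration is good to about 2 mm. A picture is of the moment at which its call begins.
- finish_job(): hands the job in; it is judged then, once.
The state is a dict: "clock": time; "q": joint angles; "qd": joint speeds; "joint_torque": joint torques, N m; "tool_pos": TCP position; "eef_rot": TCP orientation; "contact_force": force on the tool from outside, world axes, zero at the start; "moment": the same for the moment, N m; "opening": opening from 0.0 (shut) to 1.0 (fully open); "finger_force": force on a finger pad.
Only numpy, scipy, OpenCV 4.12 (cv2) and the standard library are available. Lean on these libraries where they do the work, as an engineer would, in place of code of your own. Each camera call takes 0.05 s, during which the arm holds its last target. There are 200 camera calls.

## Working session

There is one attempt and no reset: what is moved stays moved. The work goes in short steps, Python scripts to look and compute and a tool call to move; the robot and the scene stay as the last step left them, time stands still between calls to the robot, and variables do not carry over. Pictures are saved under pics/ and viewed, at most 10 in all, crops included, and the job is handed in when it is done.

Besides the shell and the picture viewer there is one more tool, called as a command line: name --pt "numbers of a row" for each row, then --argument value for the rest. move_arm: Moves the arm, as the interface text tells. Its arguments: {"type":"object","properties":{"motion":{"type":"array","items":{"type":"array","items":{"type":"number"}}},"newtons":{"type":"number"}},"required":["motion"]}

```bash
mkdir -p pics; cat > h.py <<'E'
import numpy as np, cv2
from plant import r, eyes, finish_job
from scipy.spatial.transform import Rotation as R
def pts(s):
    K=s["intrinsics"];z=s["z_map"];v,u=np.mgrid[:420,:560]
    p=np.stack([(u-K[0,2])/K[0,0]*z,(v-K[1,2])/K[1,1]*z,z],-1)
    T=np.linalg.inv(s["world_to_cam"]); return p@T[:3,:3].T+T[:3,3]
def save(s,n): cv2.imwrite("pics/"+n,s["frame"][:,:,::-1])
E
python3 - <<'E'
from h import *
for n in("scene","top"):
    s=eyes.snapshot(n);save(s,n+"1.png")
    np.savez(n+"1.npz",**s)
st=r.get_state();print(st["tool_pos"],st["eef_rot"],st["clock"],st["contact_force"])
E
```

```text
[0.20638329 0.58933958 0.23798343] [ 1.67546822e-01  9.85863764e-01 -8.32725229e-04 -9.37258489e-05] 0.1 [0.10828587 0.01191715 0.12992653]
```

View pics/top1.png

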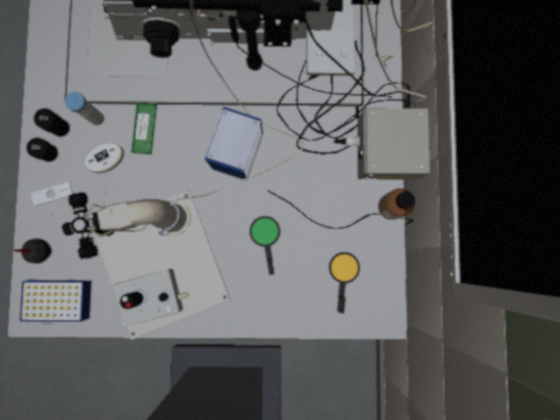

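View pics/scene1.png

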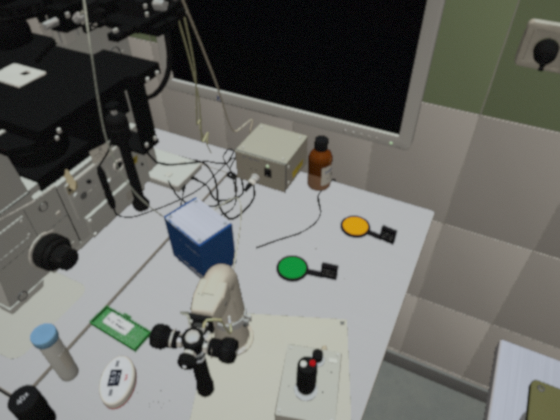

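Top view: amber disc at (344,267) with its tab at (341,300); green disc at (265,231) with its tab at (270,265); blue cassette at (235,142). Scene view: amber at (355,226), cassette at (200,238). Now I'll measure these.

```bash
python3 - <<'E'
from h import *
for n in("top","scene"):
    s=dict(np.load(n+"1.npz"));P=pts(s);hsv=cv2.cvtColor(s["frame"],cv2.COLOR_RGB2HSV)
    T=np.linalg.inv(s["world_to_cam"]);print(n,"cam",T[:3,3].round(3))
    B=lambda p:cv2.projectPoints(np.array([p],float),cv2.Rodrigues(s["world_to_cam"][:3,:3])[0],s["world_to_cam"][:3,3],s["intrinsics"],None)[0].ravel().round()
    print("base px",B([0,0,0]),"tcp px",B([.207,.59,.239]))
    rx=((260,390,230,330) if n=="top" else (330,405,205,250)),((245,290,210,285) if n=="top" else (270,345,250,285))
    for nm,(lo,hi),(u0,u1,v0,v1) in(("amber",(15,30),rx[0]),("green",(50,75),rx[1])):
        m=((hsv[...,0]>=lo)&(hsv[...,0]<=hi)&(hsv[...,1]>150)&(hsv[...,2]>90))
        w=np.zeros_like(m);w[v0:v1,u0:u1]=1;m&=w
        c=P[m];print(nm,m.sum(),np.median(c,0).round(4),((c.max(0)+c.min(0))/2).round(4),np.ptp(c,axis=0).round(3))
        ctr=(c.max(0)+c.min(0))[:2]/2
        d=(hsv[...,2]<75)&w&(np.hypot(*(P[...,:2]-ctr).transpose(2,0,1))<.1)&(P[...,2]>.02)&(P[...,2]<.045)
        t=P[d];
        if len(t): 
            tc=np.median(t,0);print(" tab",d.sum(),tc.round(4),np.ptp(t,axis=0).round(3),"dist",np.linalg.norm(tc[:2]-ctr).round(4),"yaw(+x)",np.arctan2(*(ctr-tc[:2])[::-1]).round(3))
    m=((hsv[...,0]>=95)&(hsv[...,0]<=130)&(hsv[...,1]>60)&(P[...,2]>.09)&(P[...,2]<.13))
    w=np.zeros_like(m);w[(slice(100,185),slice(195,270)) if n=="top" else (slice(190,280),slice(155,245))]=1
    c=P[(P[...,2]>.1)&(P[...,2]<.12)&w]
    print("cass top",len(c),np.median(c,0).round(4),cv2.minAreaRect(c[:,:2].astype(np.float32)))
E
```

```text
top cam [ 0.464 -0.167  0.957]
base px [184. 513.] tcp px [-278.  441.]
amber 520 [ 0.4436 -0.2923  0.0051] [ 0.4428 -0.2932  0.005 ] [0.047 0.048 0.012]
 tab 90 [ 0.3771 -0.2824  0.0331] [0.028 0.011 0.017] dist 0.0665 yaw(+x) -0.163
  return _methods._mean(a, axis=axis, dtype=dtype,
  ret = um.true_divide(
Traceback (most recent call last):
ValueError: zero-size array to reduction operation maximum which has no identity
```

```bash
python3 - <<'E'
from h import *
for n in("top","scene"):
    s=dict(np.load(n+"1.npz"));P=pts(s);hsv=cv2.cvtColor(s["frame"],cv2.COLOR_RGB2HSV)
    rx=((260,390,230,330) if n=="top" else (330,405,205,250)),((245,290,210,285) if n=="top" else (270,345,250,285))
    for nm,(lo,hi),(u0,u1,v0,v1) in(("amber",(15,30),rx[0]),("green",(50,90),rx[1])):
        m=((hsv[...,0]>=lo)&(hsv[...,0]<=hi)&(hsv[...,1]>130)&(hsv[...,2]>60))
        w=np.zeros_like(m);w[v0:v1,u0:u1]=1;m&=w
        c=P[m];print(n,nm,m.sum(),np.median(c,0).round(4),((c.max(0)+c.min(0))/2).round(4),np.ptp(c,axis=0).round(3))
        ctr=np.median(c,0)[:2]
        d=(hsv[...,2]<75)&w&(np.hypot(*(P[...,:2]-ctr).transpose(2,0,1))<.1)&(P[...,2]>.024)&(P[...,2]<.045)
        t=P[d]
        if len(t): 
            tc=np.median(t,0);print(" tab",d.sum(),tc.round(4),np.ptp(t,axis=0).round(3),"dist",np.linalg.norm(tc[:2]-ctr).round(4),"yaw",np.arctan2(*(ctr-tc[:2])[::-1]).round(3))
    w=np.zeros(P.shape[:2],bool);w[(slice(100,185),slice(195,270)) if n=="top" else (slice(190,280),slice(155,245))]=1
    m=(P[...,2]>.1)&(P[...,2]<.12)&w;c=P[m]
    (a,b),sz,an=cv2.minAreaRect(c[:,:2].astype(np.float32))
    print("cass top",len(c),np.median(c,0).round(4),a,b,sz,an,"box",cv2.boxPoints(((a,b),sz,an)).round(3).tolist())
    w[:]=0;w[(slice(180,345),slice(60,230)) if n=="top" else (slice(260,420),slice(150,350))]=1
    c=P[w&(P[...,2]>.1)];print("stand",c.min(0).round(3),c.max(0).round(3))
E
```

```text
top amber 581 [ 0.4436 -0.2922  0.0051] [ 0.4428 -0.2923  0.005 ] [0.051 0.05  0.012]
 tab 86 [ 0.3771 -0.2824  0.0332] [0.028 0.011 0.013] dist 0.0672 yaw -0.147
top green 510 [ 0.5109 -0.1403  0.0051] [ 0.4996 -0.1415  0.4778] [0.072 0.05  0.958]
 tab 60 [ 0.446  -0.152   0.0335] [0.026 0.009 0.007] dist 0.066 yaw 0.178
cass top 2323 [ 0.6649 -0.0853  0.1085] 0.6661244034767151 -0.08526364713907242 (0.07177317142486572, 0.10099227726459503) 72.01513671875 box [[0.6069999933242798, -0.10400000214576721], [0.703000009059906, -0.13500000536441803], [0.7250000238418579, -0.06700000166893005], [0.6290000081062317, -0.035999998450279236]]
stand [ 0.375 -0.167  0.1  ] [0.562 0.172 0.957]
scene amber 411 [ 0.4424 -0.2916  0.0073] [ 0.4428 -0.2923  0.0072] [0.053 0.055 0.007]
 tab 84 [ 0.3751 -0.2817  0.0327] [0.026 0.008 0.013] dist 0.0681 yaw -0.145
scene green 506 [ 0.5101 -0.14    0.0069] [0.414  0.0887 0.3295] [0.246 0.512 0.651]
 tab 100 [ 0.4431 -0.1498  0.0329] [0.025 0.011 0.013] dist 0.0677 yaw 0.146
cass top 1960 [ 0.6607 -0.082   0.1102] 0.6797751784324646 -0.09133868664503098 (0.07242174446582794, 0.1323431134223938) 71.55753326416016 box [[0.6060000061988831, -0.10499999672174454], [0.7310000061988831, -0.1469999998807907], [0.7540000081062317, -0.07800000160932541], [0.628000020980835, -0.035999998450279236]]
stand [0.291 0.02  0.1  ] [0.559 0.345 0.655]
```

```bash
python3 - <<'E'
from h import *
a=cv2.imread("pics/top1.png")[95:190,190:285];b=cv2.imread("pics/scene1.png")[185:280,150:245]
cv2.imwrite("pics/c1.png",np.hstack([cv2.resize(x,(400,400),interpolation=cv2.INTER_CUBIC) for x in(a,b)]))
E
```

```text
(no output)
```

View pics/c1.png

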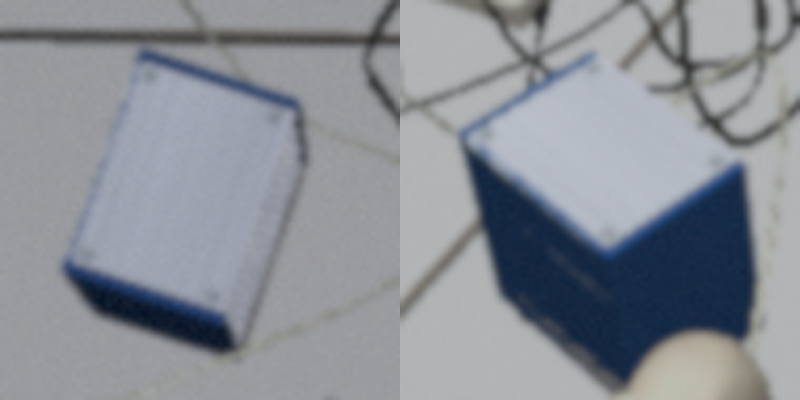

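The crop shows solid blue short sides (one faces the robot) and a blue back. The pale, shelved long side faces -y in world, between (300,110) and (240,345) in the left half. So the mouth faces right with measured yaw ≈1.26 rad rather than the stated 0.6. The 72 x 101 mm top agrees with the 71 x 100 mm I expected.

```bash
cat >> h.py <<'E'
def rot(yaw): # tool down, tool y at world yaw
    y=np.array([np.cos(yaw),np.sin(yaw),0]);z=np.array([0,0,-1.]);return R.from_matrix(np.stack([np.cross(y,z),y,z],1))
def plan(p,q,w):
    for i,(x,y,z,yaw) in enumerate(w):
        n=np.array([x,y,z]);rn=rot(yaw);print(i,(q.inv().apply(n-p)*1000).round(1),np.degrees((q.inv()*rn).as_rotvec()).round(1))
def here():
    s=r.get_state();return s["tool_pos"],R.from_quat(s["eef_rot"])
E
python3 - <<'E'
from h import *
p,q=here()
az=lambda a,rr,z,yaw:(rr*np.cos(a),rr*np.sin(a),z,yaw)
W=[az(.95,.6,.33,.75),az(.5,.55,.33,0.),az(0,.5,.33,-.8),az(-.4,.48,.30,-1.45),(.376,-.282,.16,-1.72)]
for w in W:
    print(np.round(w,3));plan(p,q,[w]);p=np.array(w[:3]);q=rot(w[3])
E
```

```text
[0.349 0.488 0.33  0.75 ]
0 [-168.1  -48.6  -91.9] [-0.1  0.  27.7]
[0.483 0.264 0.33  0.   ]
0 [-255.3  -55.1    0. ] [ 0.  0. 43.]
[ 0.5   0.    0.33 -0.8 ]
0 [-263.7   17.3    0. ] [ 0.   0.  45.8]
[ 0.442 -0.187  0.3   -1.45 ]
0 [-171.8   93.8   30. ] [ 0.   0.  37.2]
[ 0.376 -0.282  0.16  -1.72 ]
0 [-77.1  86.4 140. ] [ 0.   0.  15.5]
```

move_arm --pt "0 0 -60 0 0 0 0" --pt "0 0 -92 0 0 5 0" --pt "-56 -16 -92 0 0 12 0" --pt "-112 -32 -92 0 0 20 0" --pt "-168 -49 -92 0 0 28 0"

```text
clock: 0.72
tool_pos: [0.35, 0.4868, 0.3305]
eef_rot: [0.403, 0.915, -0.0, -0.0]
contact_force: [0.2, 0.8, -0.3]
opening: 0.999
finger_force: 0.0
```

move_arm --pt "-51 -11 0 0 0 9 0" --pt "-102 -22 0 0 0 17 0" --pt "-153 -33 0 0 0 26 0" --pt "-204 -44 0 0 0 34 0" --pt "-255 -55 0 0 0 43 0"

```text
clock: 1.35
tool_pos: [0.4818, 0.2619, 0.3305]
eef_rot: [0.711, 0.704, -0.0, -0.0]
contact_force: [0.1, 0.6, 0.1]
opening: 1.001
finger_force: 0.0
```

move_arm --pt "-53 3 0 0 0 9 0" --pt "-106 7 0 0 0 18 0" --pt "-158 10 0 0 0 27 0" --pt "-211 14 0 0 0 37 0" --pt "-264 17 0 0 0 46 0"

```text
clock: 1.98
tool_pos: [0.4968, -0.0021, 0.3305]
eef_rot: [0.929, 0.37, -0.0, -0.0]
contact_force: [0.2, 0.2, 0.2]
opening: 1.0
finger_force: 0.0
```

move_arm --pt "-34 19 0 0 0 7 0" --pt "-69 38 0 0 0 15 0" --pt "-103 56 0 0 0 22 0" --pt "-138 75 15 0 0 30 0" --pt "-172 94 30 0 0 37 0"

```text
clock: 2.6
tool_pos: [0.4372, -0.1883, 0.3003]
eef_rot: [0.998, 0.057, 0.0, -0.0]
contact_force: [0.4, -0.1, 0.9]
opening: 1.003
finger_force: 0.0
```

move_arm --pt "-20 22 28 0 0 3 0" --pt "-39 43 60 0 0 7 0" --pt "-58 65 100 0 0 11 0" --pt "-77 86 140 0 0 15.5 0" --pt "-77 86 140 0 0 15.5 0"

```text
clock: 3.22
tool_pos: [0.3683, -0.2824, 0.1587]
eef_rot: [0.997, -0.079, -0.003, -0.001]
contact_force: [0.4, 0.1, 0.6]
opening: 0.997
finger_force: 0.0
```

```bash
python3 - <<'E'
from h import *
s=eyes.snapshot("wrist");save(s,"w1.png");P=pts(s);hsv=cv2.cvtColor(s["frame"],cv2.COLOR_RGB2HSV)
m=(hsv[...,0]>=15)&(hsv[...,0]<=30)&(hsv[...,1]>130)&(hsv[...,2]>60)&(P[...,2]<.02)&(np.hypot(P[...,0]-.443,P[...,1]+.292)<.05)
c=P[m];ctr=c.mean(0) if len(c) else np.array([.443,-.292,0]);print(len(c),ctr,(c.max(0)+c.min(0))/2 if len(c) else 0)
d=(np.hypot(P[...,0]-.376,P[...,1]+.282)<.03)&(P[...,2]>.027)&(P[...,2]<.045)
t=P[d];print(len(t))
if len(t)>5:
    print(t.mean(0),cv2.minAreaRect(t[:,:2].astype(np.float32)),np.median(t[:,2]));v=ctr-t.mean(0);print(np.hypot(*v[:2]),np.arctan2(v[1],v[0]))
st=r.get_state();print(st["tool_pos"],R.from_quat(st["eef_rot"]).as_matrix().round(3).tolist(),st["clock"],st["q"],st["contact_force"])
E
```

```text
2511 [ 0.44400848 -0.29306247  0.00493323] [ 0.44360602 -0.29294633  0.00510799]
354
[ 0.37703095 -0.28487776  0.0332876 ] ((0.3765662908554077, -0.2847696542739868), (0.009961053729057312, 0.02987276203930378), 83.42994689941406) 0.03336986566864095
0.06747576867467005 -0.12159799346991819
[ 0.37020336 -0.28176995  0.15998174] [[0.988, -0.154, -0.002], [-0.154, -0.988, 0.002], [-0.003, -0.001, -1.0]] 3.275 [ 0.30688438  0.66630984  0.39770724  2.12877082 -0.577103    0.45450176
 -0.56982512] [ 0.01864532 -0.16228286 -0.36137223]
```

View pics/w1.png

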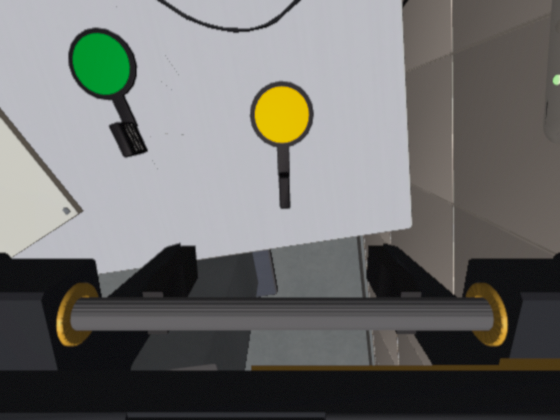

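The wrist view shows the amber disc at (282,114), its tab at (285,190) between the fingers' lines, and the green disc clear at (103,64). The tab measures 10 x 30 mm at z 0.033, as it should.

```bash
python3 - <<'E'
from h import *
plan(*here(),[(.3768,-.2848,.06,-1.69),(.3768,-.2848,.006,-1.69)])
E
```

```text
0 [  7.2   2.1 100. ] [-0.1  0.1 -2. ]
1 [  7.4   2.2 154. ] [-0.1  0.1 -2. ]
```

move_arm --pt "7 2 50 0 0 -2 0.4" --pt "7 2 90 0 0 -2 0.4" --pt "7 2 120 0 0 -2 0.4" --pt "7 2 142 0 0 -2 0.4" --pt "7 2 154 0 0 -2 0.4" --newtons 20

```text
clock: 3.9
tool_pos: [0.3797, -0.2842, 0.0067]
eef_rot: [0.998, -0.058, 0.001, -0.0]
contact_force: [1.3, -0.2, 0.5]
opening: 0.6
finger_force: 0.0
```

move_arm --pt "0 0 0 0 0 0 0.7" --pt "0 0 0 0 0 0 1" --pt "0 0 0 0 0 0 1" --pt "0 0 0 0 0 0 1" --pt "0 0 0 0 0 0 1" --newtons 25

```text
clock: 4.53
tool_pos: [0.378, -0.285, 0.007]
eef_rot: [0.998, -0.059, 0.0, 0.0]
contact_force: [0.9, 0.4, 2.0]
opening: 0.11
finger_force: 25.0
```

```bash
python3 - <<'E'
from h import *
p,q=here();W=[(.46,-.27,.15,-1.3),(.616,-.2385,.15,-.313)]
plan(p,q,W[:1]);w=W[0];plan(np.array(w[:3]),rot(w[3]),W[1:])
E
```

```text
0 [  79.7  -24.5 -142.9] [  0.   -0.  -22.3]
0 [158.7  11.4   0. ] [  0.    0.  -56.6]
```

move_arm --pt "0 0 -40 0 0 0 1" --pt "0 0 -90 0 0 0 1" --pt "20 -6 -125 0 0 -5 1" --pt "50 -15 -143 0 0 -13 1" --pt "80 -24 -143 0 0 -22 1"

```text
clock: 5.15
tool_pos: [0.4615, -0.2706, 0.1513]
eef_rot: [0.991, 0.135, 0.001, 0.001]
contact_force: [-0.3, -0.2, -0.6]
opening: 0.11
finger_force: 25.0
```

move_arm --pt "30 2 0 0 0 -9 1" --pt "60 4 0 0 0 -18 1" --pt "95 7 0 0 0 -28 1" --pt "130 10 0 0 0 -38 1" --pt "159 11 0 0 0 -48 1"

```text
clock: 5.78
tool_pos: [0.6173, -0.2388, 0.1494]
eef_rot: [0.85, 0.527, -0.0, -0.0]
contact_force: [-0.3, 0.3, -0.1]
opening: 0.111
finger_force: 25.0
```

move_arm --pt "0 0 0 0 0 -8.6 1" --pt "0 0 0 0 0 -8.6 1" --pt "0 0 0 0 0 -8.6 1"

```text
clock: 6.15
tool_pos: [0.6157, -0.2397, 0.1495]
eef_rot: [0.811, 0.585, -0.0, -0.0]
contact_force: [-0.5, 0.8, -0.6]
opening: 0.117
finger_force: 25.0
```

```bash
python3 - <<'E'
from h import *
p,q=here();print(p,q.as_matrix().round(3).tolist(),r.get_state()["opening"])
a=eyes.snapshot("top");b=eyes.snapshot("wrist");save(b,"w2.png")
np.savez("w2.npz",**b)
for n,s in(("top",a),("wrist",b)):
    P=pts(s);hsv=cv2.cvtColor(s["frame"],cv2.COLOR_RGB2HSV)
    near=np.hypot(P[...,0]-.67,P[...,1]+.11)<.15
    m=near&(P[...,2]>.102)&(P[...,2]<.116)&(hsv[...,2]>60)&(P[...,1]>-.145)
    c=P[m]
    if len(c)>50: print(n,"cass",len(c),c.mean(0).round(4),cv2.minAreaRect(c[:,:2].astype(np.float32)))
    m=(hsv[...,0]>=15)&(hsv[...,0]<=30)&(hsv[...,1]>130)&(hsv[...,2]>60)&(P[...,2]>.1)&near
    c=P[m]
    if len(c)>20: print(n,"amber",len(c),c.mean(0).round(4),((c.max(0)+c.min(0))/2).round(4),np.ptp(c,axis=0).round(3))
E
```

```text
[ 0.61567381 -0.23972129  0.14951233] [[0.315, 0.949, -0.001], [0.949, -0.315, 0.0], [-0.0, -0.001, -1.0]] 0.11712346541845726
top cass 2301 [ 0.6662 -0.0851  0.1084] ((0.6841580271720886, -0.0904388427734375), (0.07432343810796738, 0.13855130970478058), 74.08644104003906)
wrist cass 3155 [ 0.6562 -0.1171  0.1084] ((0.6566188931465149, -0.11701330542564392), (0.008083797991275787, 0.10005893558263779), 71.56891632080078)
wrist amber 12939 [ 0.6347 -0.1875  0.1707] [ 0.6204 -0.1928  0.2198] [0.084 0.083 0.151]
```

View pics/w2.png

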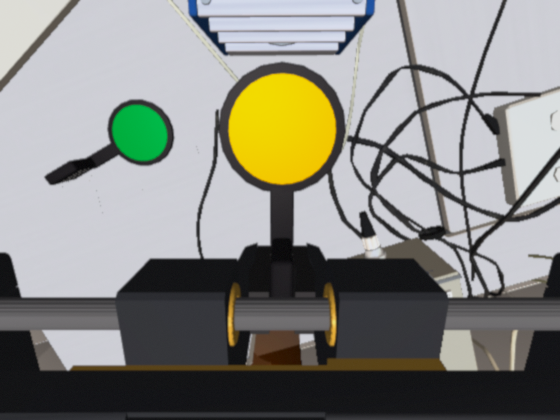

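The wrist view shows the mouth with its shelves straight ahead at (282,30) and the amber disc level at (283,127). The green disc at (140,132) is undisturbed. Next is the disc's pose in the hand.

```bash
python3 - <<'E'
from h import *
s=dict(np.load("w2.npz"));P=pts(s);hsv=cv2.cvtColor(s["frame"],cv2.COLOR_RGB2HSV)
m=(hsv[...,0]>=15)&(hsv[...,0]<=30)&(hsv[...,1]>130)&(hsv[...,2]>60)
m[:50]=0;m[210:]=0;m[:,:200]=0;m[:,360:]=0;m=cv2.erode(m.astype(np.uint8),np.ones((5,5)))>0
c=P[m];print(np.percentile(c[:,2],[1,50,99]))
A=np.c_[c[:,:2]-c[:,:2].mean(0),np.ones(len(c))];k=np.linalg.lstsq(A,c[:,2],rcond=None)[0]
d=np.array([np.cos(1.25),np.sin(1.25)]);e=np.array([-d[1],d[0]])
print("ctr",c.mean(0),"slope along d,e deg",np.degrees([k[:2]@d,k[:2]@e]))
p,q=here();v=c.mean(0)[:2]-p[:2];print("disc from tcp along d,e",v@d,v@e,"yaw disc axis",np.arctan2(v[1],v[0]))
O=np.array([.6655,-.089])
dz=c[:,2].mean()-.005-p[2];print("underside-tcp",dz)
sh=R.from_rotvec([0,0,0])
off=v  # disc centre offset, yaw kept
tz=lambda u:u-dz
W=[np.r_[O-off-.09*d, tz(.060),0],np.r_[O-off-.045*d,tz(.060),0],np.r_[O-off-.0*d,tz(.060),0],np.r_[O-off+.001*d,tz(.0535),0]]
yaw=np.arctan2(q.as_matrix()[1,1],q.as_matrix()[0,1])
print("yaw",yaw)
plan(p,q,[np.r_[w[:3],yaw] for w in W])
E
```

```text
[0.14586778 0.14737664 0.14899964]
ctr [ 0.63751747 -0.17597408  0.14797214] slope along d,e deg [0.63578933 0.0920496 ]
disc from tcp along d,e 0.06722164604203386 -0.00039316306417556886 yaw disc axis 1.2441513098188637
underside-tcp -0.006706622381054489
yaw -0.3196799428870669
0 [ 1.4 -0.8 83. ] [-0.  0.  0.]
1 [46.4 -0.8 83. ] [-0.  0.  0.]
2 [91.4 -0.7 82.9] [-0.  0.  0.]
3 [92.4 -0.7 89.4] [-0.  0.  0.]
```

move_arm --pt "1 -1 30 0 0 0 1" --pt "1 -1 60 0 0 0 1" --pt "1 -1 78 0 0 0 1" --pt "1 -1 83 0 0 0 1" --pt "1 -1 83 0 0 0 1"

```text
clock: 6.88
tool_pos: [0.6161, -0.2384, 0.0671]
eef_rot: [0.81, 0.586, 0.0, 0.0]
contact_force: [0.2, -0.4, -0.4]
opening: 0.11
finger_force: 25.0
```

move_arm --pt "10 0 0 0 0 0 1" --pt "20 0 0 0 0 0 1" --pt "30 0 0 0 0 0 1" --pt "40 0 0 0 0 0 1" --pt "50 0 0 0 0 0 1"

```text
clock: 7.5
tool_pos: [0.6317, -0.1897, 0.0667]
eef_rot: [0.81, 0.587, 0.0, -0.0]
contact_force: [-0.2, -0.3, -0.6]
opening: 0.108
finger_force: 25.0
```

```bash
python3 - <<'E'
from h import *
s=eyes.snapshot("wrist");save(s,"w3.png");print(here()[0],r.get_state()["contact_force"])
E
```

```text
[ 0.63241836 -0.18756422  0.06662672] [ 0.56303502  1.88429087 -0.74070484]
```

View pics/w3.png

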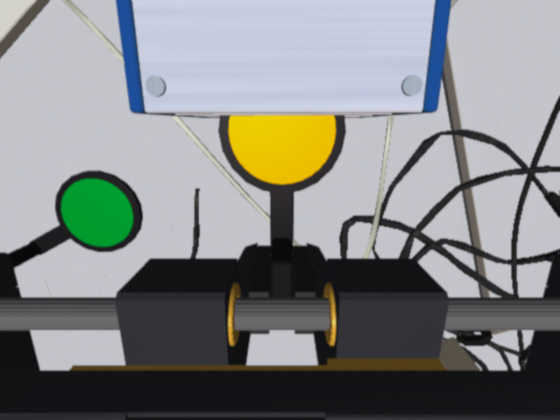

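The disc is centred and partly in the mouth: the cassette edge is at row 112 and the disc spans columns 220–345. No forces to speak of, so I'll carry on.

move_arm --pt "10 0 0 0 0 0 1" --pt "20 0 0 0 0 0 1" --pt "30 0 0 0 0 0 1" --pt "37 0 0 0 0 0 1" --pt "41 0 0 0 0 0 1"

```text
clock: 8.18
tool_pos: [0.6444, -0.151, 0.0667]
eef_rot: [0.81, 0.587, 0.0, -0.0]
contact_force: [-0.2, -0.4, -0.6]
opening: 0.111
finger_force: 25.0
```

move_arm --pt "0 0 2 0 0 0 1" --pt "0 0 4 0 0 0 1" --pt "0 0 5.5 0 0 0 1" --pt "0 0 6.5 0 0 0 1" --pt "0 0 6.5 0 0 0 1"

```text
clock: 8.8
tool_pos: [0.6441, -0.1519, 0.0602]
eef_rot: [0.81, 0.586, -0.0, 0.0]
contact_force: [-1.0, -0.5, -0.1]
opening: 0.11
finger_force: 25.0
```

```bash
python3 - <<'E'
from h import *
p,q=here();print(p,r.get_state()["contact_force"])
d=np.array([np.cos(1.25),np.sin(1.25)]);print("disc along d/e from origin",(p[:2]+.0672*d-[.6655,-.089])@np.c_[d,[-d[1],d[0]]])
E
```

```text
[ 0.64413944 -0.15194579  0.06019568] [-1.03713212 -0.53403993 -0.08940763]
disc along d/e from origin [0.00072996 0.00042262]
```

move_arm --pt "0 0 0.7 0 0 0 1" --pt "0 0 1 0 0 0 1" --pt "0 0 1 0 0 0 1"

```text
clock: 9.18
tool_pos: [0.6443, -0.152, 0.0599]
eef_rot: [0.81, 0.586, 0.0, 0.0]
contact_force: [-1.4, -0.6, 4.7]
opening: 0.113
finger_force: 25.0
```

move_arm --pt "0 0 0.5 0 0 0 1" --pt "0 0 0.7 0 0 0 1" --pt "0 0 0.7 0 0 0 1"

```text
clock: 9.55
tool_pos: [0.6444, -0.1521, 0.0597]
eef_rot: [0.81, 0.586, 0.0, 0.0]
contact_force: [-3.1, -0.2, 7.0]
opening: 0.11
finger_force: 25.0
```

Seated on the shelf. I'll ease off, nudge it 1 mm further in, release partly and rise.

move_arm --pt "0.5 0 -0.9 0 0 0 1" --pt "1 0 -0.9 0 0 0 1" --pt "1 0 -0.9 0 0 0 1"

```text
clock: 9.93
tool_pos: [0.6446, -0.1516, 0.0598]
eef_rot: [0.81, 0.586, -0.0, 0.001]
contact_force: [-1.1, -1.8, 5.1]
opening: 0.114
finger_force: 25.0
```

move_arm --pt "0 0 0 0 0 0 0.85" --pt "0 0 0 0 0 0 0.75" --pt "0 0 0 0 0 0 0.6" --pt "0 0 0 0 0 0 0.6" --pt "0 0 0 0 0 0 0.6"

```text
clock: 10.55
tool_pos: [0.6445, -0.1506, 0.0593]
eef_rot: [0.81, 0.586, 0.0, -0.0]
contact_force: [-0.2, -0.4, -0.2]
opening: 0.4
finger_force: 0.0
```

move_arm --pt "0 0 -10 0 0 0 0.6" --pt "0 0 -25 0 0 0 0.6" --pt "0 0 -50 0 0 0 0.6" --pt "-30 0 -80 0 0 0 0.6" --pt "-70 0 -90 0 0 0 0.6"

```text
clock: 11.18
tool_pos: [0.6246, -0.2171, 0.1529]
eef_rot: [0.809, 0.588, 0.002, 0.002]
contact_force: [0.0, -0.8, 0.2]
opening: 0.401
finger_force: 0.0
```

```bash
python3 - <<'E'
from h import *
s=eyes.snapshot("wrist");P=pts(s);save(s,"w4.png");a=eyes.snapshot("top")
d=np.array([np.cos(1.25),np.sin(1.25)]);h=np.array([.6655,-.089])-.068*d
for n,x in(("wrist",s),("top",a)):
    Q=pts(x);t=Q[(np.hypot(Q[...,0]-h[0],Q[...,1]-h[1])<.03)&(Q[...,2]>.078)&(Q[...,2]<.1)&((Q[...,:2]-h)@d<.022)]
    if len(t)>8:
        rc=cv2.minAreaRect(t[:,:2].astype(np.float32));o=np.array(rc[0])-h;print(n,len(t),rc,"z",np.median(t[:,2]),"off d,e",o@d,o@[-d[1],d[0]])
hsv=cv2.cvtColor(a["frame"],cv2.COLOR_RGB2HSV);m=(hsv[...,0]>=50)&(hsv[...,0]<=90)&(hsv[...,1]>130)&(hsv[...,2]>60);Q=pts(a);m&=np.hypot(Q[...,0]-.51,Q[...,1]+.14)<.06
print("green",np.median(Q[m],0));st=r.get_state();print(st["clock"],st["tool_pos"],st["contact_force"])
E
```

```text
wrist 679 ((0.6445523500442505, -0.15260154008865356), (0.02920408360660076, 0.009570002555847168), 72.170654296875) z 0.08629566794048954 off d,e 0.0010378542178639833 -0.0001759902530806691
green [nan nan nan]
11.275 [ 0.6213707  -0.22500204  0.15279254] [-0.17493036 -1.29657759  1.32585326]
  return _methods._mean(a, axis=axis, dtype=dtype,
  ret = um.true_divide(
```

View pics/w4.png

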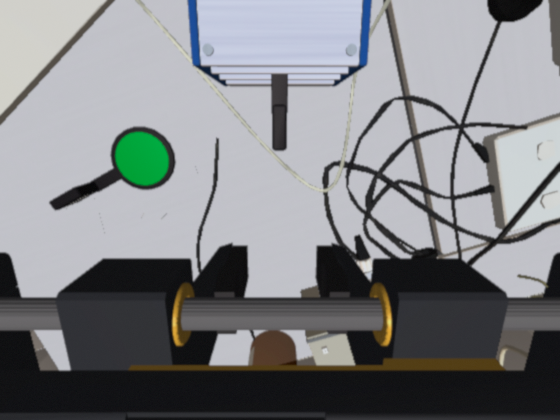

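The disc is home: the tab sticks out of the mouth at (279,110), 1 mm from the target, with its top at z 0.086 (0.087 expected). The top slot is empty and the green disc at (142,158) is unmoved. I'll settle the arm and hand in.

move_arm --pt "0 0 -20 0 0 0 0.6" --pt "0 0 -30 0 0 0 0.6" --pt "0 0 -30 0 0 0 0.6" --pt "0 0 -30 0 0 0 0.6"

```text
clock: 11.78
tool_pos: [0.6224, -0.2167, 0.1789]
eef_rot: [0.81, 0.587, -0.0, -0.0]
contact_force: [0.7, -0.9, -0.1]
opening: 0.399
finger_force: 0.0
```

```bash
python3 -c "
from h import *
print(r.get_state()['contact_force']);print(finish_job())"
```

```text
[ 0.65986544 -0.94684598 -0.08322426]
the job is handed in; nothing more can be done
None
```

The amber disc is fully home in the cassette's middle slot, tab out of the mouth and within about 1 mm of target; the top slot is empty, the green disc was not touched, and the job is handed in after about 12 s of robot time.

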